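# Press the gudgeon pin home and put the setting block away

### The arm

A 7-joint arm with a two-finger parallel gripper is mounted at the origin on the work surface. World frame = base frame: x ahead of the robot, y to its left, z up, the work surface at z = 0. Lengths are in mm, angles in rad, forces in N, time in s.
With the tool pointing down it reaches from about 425 to 875 mm from the base axis. Payload 9.9 kg.
Tool frame: the origin (TCP) lies at the very end of the fingers, on their centre line; the grasp point (between the pads) lies 19 mm behind it (r.grip_depth is the distance from the TCP to the grasp point, in mm); z points along the fingers, y is the line along which they close (so a half turn about z gives the same grasp; the last joint's range is limited). The gripper opens to 85 mm and grips with 20 to 120 N. Pads are 22 mm wide; open, the fingers measure 114 mm over their backs; the gripper's body (76 mm by 85 mm) begins 54 mm behind the grasp point. The pads swing forward as they close: fully open they stand 13 mm farther back than shut.
Start: joints at [1.157, 0.576, 0.025, 1.437, -0.015, 1.129, -0.057], TCP at [218.606, -638.624, 231.289] pointing down, gripper open.
Joint ranges: [-2.76, 2.76], [-0.34, 2.15], [-1.52, 1.57], [0.19, 2.46], [-1.09, 4.23], [0.17, 1.99], [-2.82, 2.82]. Speed limits (rad/s): [2.22, 2.22, 3.01, 3.01, 3.14, 3.14, 3.14].

### API

Orientations are given as a unit quaternion [x, y, z, w].
In Python, from plant import r gives the robot as it stands.
- The arm moves only by the tool arm_command, never from a script. Its argument "commands" is one flat list of numbers, 7 for each row, row after row: the opening, from -1 (shut) to 1 (fully open), then the shift along the tool's x, y, z in mm, then the turn, a rotation vector about the tool's x, y, z in degrees. A call has 1 to 20 rows; each row is the pose to reach, as a shift and turn from the pose commanded when the call began, along the tool's axes at that moment; what a row does not reach only later rows make up. A row lasts 1/10 s, in which the tool goes at most 50 mm and 8.59 degrees, less where a joint would pass 70% of its speed; a pose out of reach is approached as far as the arm can. A call with a gripper value outside its range is refused whole. The fingers move at their own pace and stop on an object; "newtons" is the grip in N (left out, the last holds). Time passes only in rows, so rows that repeat a pose let the fingers close. It gives the time, the measured TCP pose, the force, the opening and the grip force at its end, in the units of the state.
- r.read_state(): the state, without advancing time (a new reading comes with each control period).
- r.snapshot(name): name is "side" or "top" or "wrist"; returns a dict with "color" (384x512x3 uint8, red, green, blue), "depth" (384x512 float32, mm along the optical axis (not along the pixel's ray), 0 where there is no reading), "K" (3x3 intrinsics, pixels), "D" ([k1, k2, p1, p2, k3] as OpenCV has them; the pictures are not rectified), "rvec" (rotation vector, rad) and "tvec" (3), from world to camera coordinates, as OpenCV has them; the wrist camera has in their place "hand_eye" (4x4, takes a point from camera to tool coordinates, whose origin is the TCP and whose axes are the flange's). Camera axes: x right, y down, z forward; pixel columns grow to the right and rows downward; lengths in mm; the calibration is good to about 2 mm. A picture is of the moment at which its call begins: read the wrist's pose just before it.
- r.finish_job(): hands the job in; it is judged then, once.
The state is a dict: "clock": time; "joint_positions": joint angles; "joint_velocities": joint speeds; "joint_efforts": joint torques, N m; "tcp_pos": TCP position; "eef_rot": TCP orientation; "force": force on the tool from outside, world axes, zero at the start; "ft_torque": the same for the moment, N m; "finger_gap": finger opening in mm; "finger_force": force on a finger pad.
Only numpy, scipy, OpenCV 4.12 (cv2) and the standard library are available. Lean on these libraries where they do the work, as an engineer would, in place of code of your own. Each camera call takes 0.05 s, during which the arm holds its last target. There are 200 camera calls.

### The job

Swing the press lever all the way to its stop so that the setting block pushes the gudgeon pin flush into the piston, and let the lever come right back to rest. Then take the medium setting block out of the press and lay it flat in its own storage slot, the one it fits, whose label has as many bars as the block has grooves. Leave the other blocks, tools and parts where they are.

Things in the scene. Friction and masses are not known exactly. Their poses are not given: they have to be found in the camera images.
- press: Pin press, fixed: grey base plate 130 (x) x 440 (y) x 15 mm, open from above. Origin on the bench, z up, y = the way the ram pushes. In mm: lever pivot y -80, z 17.5; ram guide y -25 to 15, 50 wide, 80 high. Lever drives ram, ram pushes the setting block along the channel, block pushes the pin into the piston. Ram alone is too short. When the lever returns the ram draws back; block and pin stay.
- ram_nose (a point): Centre of the ram's flat steel nose, 28 mm across, on the working line (press x 0, z 57.5 mm): at press y 30 mm with the lever at rest, y 69 mm at its stop.
- channel (a point): Floor centre of the press channel for the setting block, at press x 0, y 92, z 35 mm. The channel runs along press y from 40 to 145 mm, 34 mm wide inside, its side walls reaching to z 43 mm.
- piston_top (a point): Centre of the open upper end of the piston held fixed in the press, crown down: press x 0, y 190, z 85 mm. Aluminium, 84 mm across, 70 mm high; its side face meets the working line at press y 148 mm. Cradle jaws (to z 45) beside it and a backstop (to z 75) behind it.
- lever (a joint): Press lever, a hinge about the press x axis through the pivot: 0 at rest (leaning 0.45 rad from upright towards -y of the press), 0.9 at its stop (leaning 0.45 rad towards +y). A spring returns it to rest; it takes about 4 N at the cross-bar to start and 10 to 14 N at the stop with the pin being pressed. Damped: let go, it comes back within about a second.
- lever_grip (a point): Centre of the lever's black rubber cross-bar: a T-handle 110 mm long, 24 mm in diameter, lying along the press x axis, 200 mm from the pivot. It is 198 mm above the bench at rest and at the stop, 218 mm halfway; it travels 174 mm along press +y between them. A 16 mm round steel stem joins it from below at mid-length. The point's axes turn with the lever.
- pin (a joint): Gudgeon pin, slides along press +y into the piston against about 10 N of friction: 0 when its head stands 25 mm out of the piston's side, 0.025 when flush; it starts 15 to 25 mm proud, and could be pushed 5 mm too deep. A full lever stroke with the medium setting block in the channel brings it flush.
- pin_head (a point): Centre of the pin's flat head (22 mm in diameter, steel), at press x 0, z 57.5 mm; at press y 148 mm when flush.
- block_mid: Medium setting block, bare aluminium bar 80 mm long (x) x 30 mm (y) x 45 mm high (z), about 0.3 kg, with two dark grooves round its middle. Origin: centre of its underside. It starts loose in the press channel, its length along press y, between ram and pin, its top at z 80 mm.
- slot_mid: The medium block's own storage slot: a wooden tray 150 mm (x) x 66 mm (y) x 16 mm high with an 86 x 36 mm recess, 10 mm deep, at its centre; paper label at its -x end with two black bars. Origin: centre of its underside, 8 mm above the bench on the rack; recess floor at z 6 mm, tray top at z 16 mm over the origin. Recess length along x. The block lies in it along x, either way round.
- slot_short: Storage slot of the short block (one bar on its label): the same tray with a 66 x 36 mm recess, holding the short block. The three trays lie side by side, 70 mm apart, in any order.
- slot_long: Storage slot of the long block (three bars on its label): the same tray with a 106 x 36 mm recess; it is empty, but not for the medium block.
- block_short: Short setting block, 60 x 30 x 45 mm, one groove, lying in its own slot. Leave alone. Origin: centre of its underside.
- block_long: Long setting block, 100 x 30 x 45 mm, three grooves, lying on the bench. Leave alone. Origin: centre of its underside.
- wrench: Steel wrench 180 mm long, lying on the bench; leave alone.
- screwdriver: Screwdriver 190 mm long, lying on the bench; leave alone.
- spare_piston: Loose spare piston, 84 mm across, 70 mm high, standing on the bench; leave alone. Origin: centre of its underside.
- spray_a: Spray can, 66 mm across, 190 mm high, standing at the right; leave alone.
- spray_b: A second such spray can; leave alone.
Things that resemble listed ones, but are neither listed nor needed, are in the scene too. Leave any orange or red look-alike of the block_mid alone.

How it is judged (in metres and radians):
On the way, in this order (a step that is already met when the one before it is completed fails the run):
1. lever at its stop, the pin pressed flush (value of joint lever above 0.86 rad and value of joint pin between 0.022 and 0.028 m), for 0.05 s.
2. lever back at rest, the pin still flush (value of joint lever below 0.06 rad and value of joint pin between 0.022 and 0.028 m), for 0.2 s.
At the end, for the whole second after the job is handed in: The pin is flush within 3 mm, the lever is back at rest (within 0.06 rad), and the medium block lies at rest at the bottom of its own slot, upright (flat on its underside within 0.12 rad), centred within 7 mm and along the slot within 0.15 rad (all of step 2 and x of block_mid in the frame of slot_mid between -0.007 and 0.007 m and y of block_mid in the frame of slot_mid between -0.007 and 0.007 m and z of block_mid in the frame of slot_mid between 0.002 and 0.01 m and angle between the x axis of block_mid and the x axis of slot_mid, either way round below 0.15 rad and angle between block_mid's own z axis and vertical below 0.12 rad and linear speed of block_mid below 0.02 m/s); the robot touches nothing.
It fails at once if another block, a tool, the spare piston or a spray can moved by more than 30 mm (distance of any of block_short, block_long, wrench, screwdriver, spare_piston, spray_a, spray_b from where it was at the start of the episode above 0.03 m).
It also fails if it takes over 64 s, if anything falls off the work surface, if the arm or the gripper's body presses on something with over 40 N, if the wrist force passes 120 N, or if a joint passes its speed limit or range.

## Working session

There is one attempt and no reset: what is moved stays moved. The work goes in short steps, Python scripts to look and compute and a tool call to move; the robot and the scene stay as the last step left them, time stands still between calls to the robot, and variables do not carry over. Pictures are saved under pics/ and viewed, at most 10 in all, crops included, and the job is handed in when it is done.

Besides the shell and the picture viewer there is one more tool, called after ">>>" as a command line: name --argument value ..., lists and objects as JSON in quotes. arm_command: Moves the arm, as the interface text tells. Its arguments: {"type":"object","properties":{"commands":{"type":"array"},"newtons":{"type":"number"}},"required":["commands"]}

```bash
mkdir -p pics; ls; cat > h.py <<'E'
import numpy as np, cv2
from scipy.spatial.transform import Rotation as R
from plant import r
def save(s,n): cv2.imwrite('pics/'+n+'.png', cv2.cvtColor(s['color'],cv2.COLOR_RGB2BGR))
def campose(s,st=None):
    "world<-camera rotation, origin"
    if 'rvec' in s:
        M=cv2.Rodrigues(np.array(s['rvec'],float))[0]; return M.T, -M.T@np.ravel(s['tvec'])
    Q=R.from_quat(st['eef_rot']).as_matrix(); H=np.array(s['hand_eye'])
    return Q@H[:3,:3], Q@H[:3,3]+np.array(st['tcp_pos'])
def rays(s,uv):
    p=cv2.undistortPoints(np.array(uv,float).reshape(-1,1,2),np.array(s['K']),np.array(s['D'])).reshape(-1,2)
    return np.c_[p,np.ones(len(p))]
def onplane(s,uv,z,st=None):
    A,o=campose(s,st); d=rays(s,uv)@A.T
    return o+d*((z-o[2])/d[:,2])[:,None]
def bydepth(s,uv,st=None):
    A,o=campose(s,st); uv=np.array(uv).reshape(-1,2)
    z=np.array([s['depth'][int(v),int(u)] for u,v in uv])
    return o+(rays(s,uv)*z[:,None])@A.T
E
python3 - <<'E'
from h import *
import pickle
st=r.read_state(); print(st)
d={n:r.snapshot(n) for n in('side','top','wrist')}
pickle.dump((st,d),open('s0.pkl','wb'))
for n in d: save(d[n],n+'0'); print(n,campose(d[n],st)[1], (d[n]['depth']>0).mean())
a=np.hstack([d['top']['color'],d['side']['color']])
E
```

```text
pics
{'clock': 0.0, 'joint_positions': array([ 1.15717968,  0.57653875,  0.02481991,  1.43789616, -0.01499327,
        1.12903463, -0.05649512]), 'joint_velocities': array([-0.00062358, -0.00068941,  0.00119839,  0.00112385,  0.00055078,
       -0.00089782, -0.00042824]), 'joint_efforts': array([-1.02403053e-03, -7.65742350e+01,  2.24968828e+00, -2.85966003e+01,
        1.51918101e-02,  1.25738423e-02, -1.22446335e-05]), 'tcp_pos': array([ 218.47919611, -638.17750313,  230.44185618]), 'eef_rot': array([ 9.86427942e-01,  1.64192569e-01, -1.79063614e-04, -8.27189177e-04]), 'force': array([ 0.45372028, -0.19950652, -0.32086557]), 'ft_torque': array([-0.01956006, -0.03604596, -0.01021663]), 'finger_force': 0.0, 'finger_gap': 85.47988962142307}
side [-240.39457719  737.92162082 1060.6261502 ] 0.996063232421875
top [ 354.76067617  -55.69406444 1597.70162327] 0.9958852132161459
wrist [ 295.89998029 -611.65487461  373.1750994 ] 0.9961090087890625
```

View pics/top0.png

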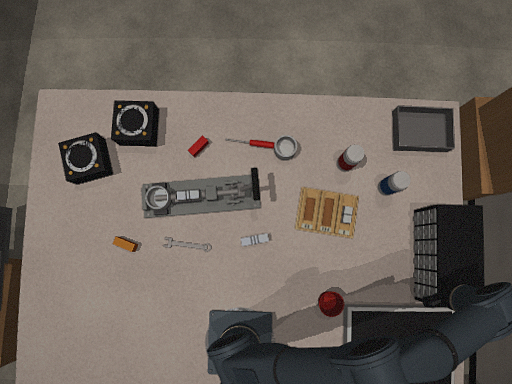

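View pics/side0.png

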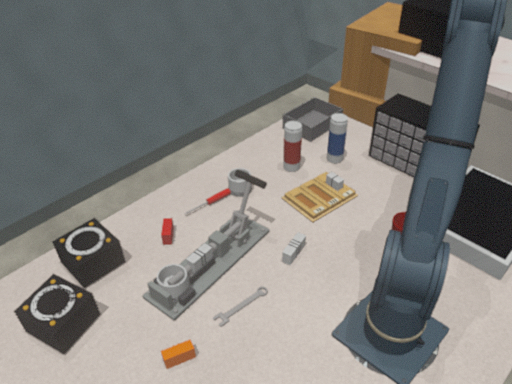

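The top view shows the press at about (200,193), with the lever's black bar at (255,184) on its right and the piston at (158,197) on its left. The trays are at (327,212).

Things that could be mistaken for the medium block:
- grey block in the press (187,195): **chosen**
- long block on the bench (255,240)
- short block in its tray (347,214)
- red look-alike (199,146)
- orange look-alike (125,243)

I'll check the choice in one close crop.

```bash
python3 - <<'E'
from h import *
import pickle
st,d=pickle.load(open('s0.pkl','rb'))
c=d['top']['color'][160:250,130:370]
c=cv2.resize(c,(792,297),interpolation=cv2.INTER_CUBIC)
s=d['side']['color'][165:310,140:370]; s=cv2.resize(s,(476,300),interpolation=cv2.INTER_CUBIC)
cv2.imwrite('pics/c1.png',cv2.cvtColor(np.vstack([c,np.hstack([s,np.zeros((300,316,3),np.uint8)])]),cv2.COLOR_RGB2BGR))
t=d['top']
for n,uv in dict(piston=(158,197),block=(187,195),bar1=(254,172),bar2=(256,197),barm=(255,184),tray=(327,212),trayfloor=(329,212),short=(347,214),bench=(290,260)).items(): print(n,bydepth(t,[uv]).round(0))
E
```

```text
piston [[521. 315.  67.]]
block [[530. 207.  81.]]
bar1 [[598. -34. 210.]]
bar2 [[516. -43. 207.]]
barm [[558. -38. 212.]]
tray [[ 489. -309.   16.]]
trayfloor [[ 490. -317.   10.]]
short [[ 480. -375.   63.]]
bench [[ 306. -176.   -8.]]
```

View pics/c1.png

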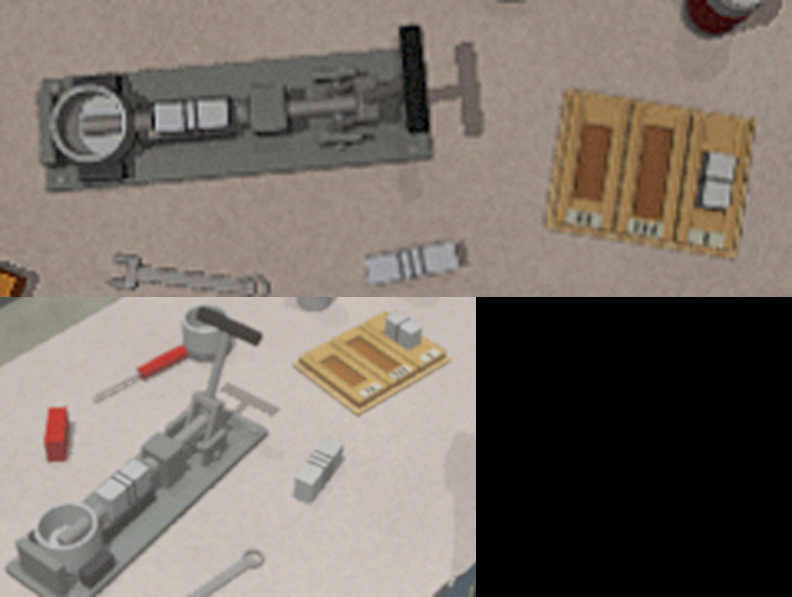

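The crop shows a block with two grooves in the press channel, so that is the medium block. The trays' labels read two bars (left, px ~(307,226)), three bars (middle) and one bar (right, holding the short block). Next I'll take coarse measurements from the top and side views.

```bash
python3 - <<'E'
from h import *
import pickle
st,d=pickle.load(open('s0.pkl','rb'))
t,s=d['top'],d['side']
def rect(cam,m,x0,y0,x1,y1):
    k=np.zeros(m.shape,np.uint8); k[y0:y1,x0:x1]=m[y0:y1,x0:x1]
    c=max(cv2.findContours(k,0,2)[0],key=cv2.contourArea); return cv2.minAreaRect(c),c
ct=t['color'].astype(int); cs=s['color'].astype(int)
(b,c)=rect(t,(ct.max(2)<45).astype(np.uint8),245,160,270,205); print('bar',b,onplane(t,cv2.boxPoints(b),208).round(1).tolist(),onplane(t,[b[0]],208))
hs=cv2.cvtColor(t['color'],cv2.COLOR_RGB2HSV)
print('wood hsv',hs[209,300],hs[209,310],'block',hs[195,180],hs[205,200])
# recess (darker brown)
m=((hs[...,1]>120)&(hs[...,2]<165)&(hs[...,0]<25)).astype(np.uint8)
(b,c)=rect(t,m,297,190,320,225); print('recess',b,onplane(t,cv2.boxPoints(b),14).round(1).tolist(),onplane(t,[b[0]],14))
# block top
m=((hs[...,2]>140)&(hs[...,1]<60)).astype(np.uint8); m=cv2.morphologyEx(m,3,np.ones((3,3)))
(b,c)=rect(t,m,172,185,204,205); print('block',b,onplane(t,cv2.boxPoints(b),80).round(1).tolist(),onplane(t,[b[0]],80))
A,o=campose(d['wrist'],st); print('wrist cam axes',A.round(2).tolist()); print(np.array(d['wrist']['hand_eye']).round(2).tolist(), d['wrist']['K'])
E
```

```text
bar ((254.8882293701172, 183.5470428466797), (31.44556427001953, 6.749292373657227), 85.60128784179688) [[611.4, -20.9, 208.0], [613.8, -43.2, 208.0], [509.2, -54.4, 208.0], [506.9, -32.3, 208.0]] [[560.07992332 -37.74793093 208.        ]]
wood hsv [ 18  99 137] [ 13 155 120] block [ 90   3 157] [ 30  10 102]
recess ((308.5, 207.0), (34.0, 21.0), 90.0) [[569.2, -198.4, 14.0], [571.7, -277.9, 14.0], [443.4, -279.7, 14.0], [441.2, -201.0, 14.0]] [[ 506.09139877 -239.19394018   14.        ]]
block ((187.44749450683594, 194.65953063964844), (7.360637664794922, 21.395751953125), 86.42366790771484) [[540.8, 245.9, 80.0], [548.0, 168.8, 80.0], [521.4, 165.8, 80.0], [514.2, 242.8, 80.0]] [[531.07401798 205.78677775  80.        ]]
wrist cam axes [[0.32, -0.9, -0.3], [-0.95, -0.31, -0.1], [-0.0, 0.32, -0.95]]
[[-0.0, -0.95, -0.32, 81.83], [1.0, 0.0, -0.0, -0.26], [0.0, -0.32, 0.95, -142.74], [0.0, 0.0, 0.0, 1.0]] [[344.73064109   0.         254.63061323]
 [  0.         344.73064109 187.89355851]
 [  0.           0.           1.        ]]
```

>>> arm_command --commands '[-1, 417, -331, -30, 0, 0, -77, -1, 417, -331, -30, 0, 0, -77, -1, 417, -331, -30, 0, 0, -77, -1, 417, -331, -30, 0, 0, -77, -1, 417, -331, -30, 0, 0, -77, -1, 417, -331, -30, 0, 0, -77, -1, 417, -331, -30, 0, 0, -77, -1, 417, -331, -30, 0, 0, -77, -1, 417, -331, -30, 0, 0, -77, -1, 417, -331, -30, 0, 0, -77, -1, 417, -331, -30, 0, 0, -77, -1, 417, -331, -30, 0, 0, -77, -1, 417, -331, -30, 0, 0, -77, -1, 417, -331, -30, 0, 0, -77, -1, 417, -331, -30, 0, 0, -77]'

```text
clock: 1.65
tcp_pos: [505.2, -191.8, 261.1]
eef_rot: [0.671, 0.742, -0.0, -0.0]
force: [-0.0, -0.3, 0.8]
finger_gap: 0.2
finger_force: 0.0
```

```bash
python3 - <<'E'
from h import *
import pickle
st=r.read_state(); w=r.snapshot('wrist'); pickle.dump((st,w),open('s1.pkl','wb')); save(w,'w1')
print(st['clock'],st['tcp_pos'],R.from_quat(st['eef_rot']).as_matrix().round(3).tolist(),st['joint_positions'])
E
```

```text
1.65 [ 505.15163657 -191.82629126  261.09607303] [[-0.1, 0.995, -0.001], [0.995, 0.1, -0.0], [-0.0, -0.001, -1.0]] [ 0.57380571  0.36806944 -0.42036797  1.73883627  0.16865335  1.07089997
  0.19765298]
```

View pics/w1.png

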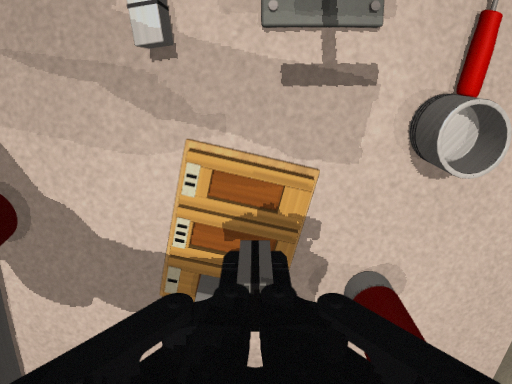

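The wrist view shows the two-bar tray at the top of the rack: its label at (190,178) and its empty recess at about (245,190). Next I'll measure the recess corners and the height.

```bash
python3 - <<'E'
from h import *
import pickle
st,w=pickle.load(open('s1.pkl','rb'))
_,d=pickle.load(open('s0.pkl','rb')); t=d['top']
hs=cv2.cvtColor(w['color'],cv2.COLOR_RGB2HSV)
for u,v in [(245,190),(225,178),(195,165),(300,195),(240,160),(240,220)]: print((u,v),hs[v,u],bydepth(w,[(u,v)],st).round(1))
m=((hs[...,1]>150)&(hs[...,2]<190)&(hs[...,0]<13)).astype(np.uint8)
k=np.zeros_like(m);k[155:215,200:300]=m[155:215,200:300]; k=cv2.morphologyEx(k,2,np.ones((3,3)))
c=max(cv2.findContours(k,0,1)[0],key=cv2.contourArea); b=cv2.minAreaRect(c); print(b)
for z in (14,24):
  P=onplane(w,cv2.boxPoints(b),z,st); C=P.mean(0); print(z,P[:,:2].round(1).tolist(),C.round(1),[np.linalg.norm(P[i]-P[i-1]).round(1) for i in range(4)])
D=w['depth']; A,o=campose(st=st,s=w)
v,u=np.mgrid[150:260,165:325]; P=bydepth(w,np.c_[u.ravel(),v.ravel()],st)
fl=P[(P[:,2]>9)&(P[:,2]<18)]; print('hist z',np.histogram(P[:,2],np.arange(-6,40,3)))
# rough second view: recess centre in top by mask
ht=cv2.cvtColor(t['color'],cv2.COLOR_RGB2HSV)
m=((ht[...,1]>140)&(ht[...,2]<150)&(ht[...,0]<16)).astype(np.uint8)
k=np.zeros_like(m);k[190:226,300:319]=m[190:226,300:319]
c=max(cv2.findContours(k,0,1)[0],key=cv2.contourArea); b2=cv2.minAreaRect(c); print('top',b2, onplane(t,[b2[0]],14))
# triangulate
A2,o2=campose(t); d1=A@rays(w,[b[0]])[0]; d2=A2@rays(t,[b2[0]])[0]
x=np.linalg.lstsq(np.c_[d1,-d2],o2-o,rcond=None)[0]; print('tri',o+d1*x[0],o2+d2*x[1])
E
```

```text
(245, 190) [ 13 199 146] [[ 497.8 -244.9   13.2]]
(225, 178) [ 13 198 139] [[ 472.9 -231.9   14.7]]
(195, 165) [ 22  51 207] [[ 438.4 -216.5   25.2]]
(300, 195) [ 18 164 209] [[ 562.7 -241.1   23.2]]
(240, 160) [ 17 163  94] [[ 488.6 -208.5   13.9]]
(240, 220) [ 17 166  89] [[ 495.3 -280.1   23.4]]Traceback (most recent call last):
  File "<stdin>", line 9, in <module>
ValueError: max() iterable argument is empty
```

```bash
cat > slot.py <<'E'
from h import *
import pickle
st,w=pickle.load(open('s1.pkl','rb'))
_,d=pickle.load(open('s0.pkl','rb')); t=d['top']
def rec(s,x0,y0,x1,y1,st=None):
    hs=cv2.cvtColor(cv2.GaussianBlur(s['color'],(3,3),0),cv2.COLOR_RGB2HSV)
    m=((hs[...,1]>110)&(hs[...,0]<=15)).astype(np.uint8)
    k=np.zeros_like(m);k[y0:y1,x0:x1]=m[y0:y1,x0:x1]
    c=max(cv2.findContours(k,0,1)[0],key=cv2.contourArea); b=cv2.minAreaRect(c)
    for z in (14,24):
        P=onplane(s,cv2.boxPoints(b),z,st); print(z,P[:,:2].round(1).tolist(),P.mean(0).round(1),[np.linalg.norm(P[i]-P[i-1]).round(1) for i in range(4)])
    return b
b=rec(w,195,155,305,222,st); b2=rec(t,300,190,319,226); print(b,b2)
A,o=campose(w,st);A2,o2=campose(t); d1=A@rays(w,[b[0]])[0]; d2=A2@rays(t,[b2[0]])[0]
x=np.linalg.lstsq(np.c_[d1,-d2],o2-o,rcond=None)[0]; print('tri',o+d1*x[0],o2+d2*x[1])
E
python3 slot.py
```

```text
14 [[452.5, -256.8], [457.9, -222.3], [543.3, -234.1], [540.2, -269.4]] [ 498.5 -245.6   14. ] [np.float64(88.6), np.float64(34.9), np.float64(86.3), np.float64(35.5)]
24 [[453.6, -253.0], [458.8, -219.5], [542.1, -230.9], [539.0, -265.3]] [ 498.4 -242.2   24. ] [np.float64(86.3), np.float64(34.0), np.float64(84.0), np.float64(34.6)]
14 [[458.4, -218.0], [544.7, -228.7], [540.8, -263.2], [454.5, -252.3]] [ 499.6 -240.5   14. ] [np.float64(34.5), np.float64(87.0), np.float64(34.7), np.float64(87.0)]
24 [[457.8, -217.0], [543.5, -227.6], [539.7, -261.9], [453.9, -251.0]] [ 498.7 -239.4   24. ] [np.float64(34.2), np.float64(86.4), np.float64(34.5), np.float64(86.4)]
((245.24716186523438, 190.59548950195312), (72.85447692871094, 27.732675552368164), 12.994616508483887) ((308.82000732421875, 208.75997924804688), (9.192388534545898, 23.05168342590332), 8.130102157592773)
tri [ 498.06891077 -238.31008727   34.25851314] [ 497.65036798 -238.15401348   34.20204836]
```

>>> arm_command --commands '[-1, -134, 0, 0, 0, 0, 0, -1, -134, 0, 0, 0, 0, 0, -1, -134, 0, 0, 0, 0, 0, -1, -134, 0, 0, 0, 0, 0, -1, -134, 0, 0, 0, 0, 0, -1, -134, 0, 0, 0, 0, 0]'

```text
clock: 2.3
tcp_pos: [519.6, -322.8, 261.3]
eef_rot: [0.67, 0.743, 0.0, -0.0]
force: [-0.2, 0.1, 1.1]
finger_gap: 0.0
finger_force: 0.0
```

```bash
python3 - <<'E'
from h import *
import pickle
st=r.read_state(); w=r.snapshot('wrist'); pickle.dump((st,w),open('s2.pkl','wb')); save(w,'w2')
print(st['clock'],st['tcp_pos'])
hs=cv2.cvtColor(cv2.GaussianBlur(w['color'],(3,3),0),cv2.COLOR_RGB2HSV)
m=((hs[...,1]>110)&(hs[...,0]<=15)).astype(np.uint8); m[300:]=0
out=[]
for c in cv2.findContours(m,0,1)[0]:
    if cv2.contourArea(c)<600: continue
    b=cv2.minAreaRect(c); print(b)
    for z in (14,24):
        P=onplane(w,cv2.boxPoints(b),z,st); print(z,P[:,:2].round(1).tolist(),P.mean(0).round(1),[np.linalg.norm(P[i]-P[i-1]).round(1) for i in range(4)])
E
```

```text
2.3 [ 519.58843794 -322.76780528  261.29213873]
((395.304931640625, 220.2561492919922), (71.05906677246094, 70.43437194824219), 51.34019470214844)
14 [[639.2, -394.4], [695.2, -331.6], [772.5, -397.6], [714.7, -467.5]] [ 705.4 -397.8   14. ] [np.float64(105.1), np.float64(84.1), np.float64(101.6), np.float64(90.7)]
24 [[635.8, -390.5], [690.4, -329.3], [765.7, -393.6], [709.5, -461.7]] [ 700.4 -393.8   24. ] [np.float64(102.4), np.float64(82.0), np.float64(99.0), np.float64(88.3)]
((228.93409729003906, 136.94491577148438), (94.59364318847656, 31.06174659729004), 13.324530601501465)
14 [[431.8, -324.1], [438.4, -288.9], [543.9, -302.9], [540.0, -339.0]] [ 488.6 -313.7   14. ] [np.float64(109.2), np.float64(35.8), np.float64(106.4), np.float64(36.3)]
24 [[433.8, -322.0], [440.3, -287.7], [543.1, -301.3], [539.3, -336.5]] [ 489.1 -311.9   24. ] [np.float64(106.4), np.float64(34.9), np.float64(103.7), np.float64(35.3)]
((242.97061157226562, 74.1176528930664), (80.5218276977539, 34.68259048461914), 14.03624439239502)
14 [[451.3, -255.2], [458.0, -219.3], [543.5, -230.9], [538.8, -267.5]] [ 497.9 -243.2   14. ] [np.float64(88.3), np.float64(36.5), np.float64(86.3), np.float64(36.9)]
24 [[452.8, -254.9], [459.3, -219.9], [542.6, -231.1], [538.0, -266.8]] [ 498.2 -243.2   24. ] [np.float64(86.1), np.float64(35.6), np.float64(84.1), np.float64(36.0)]
```

View pics/w2.png

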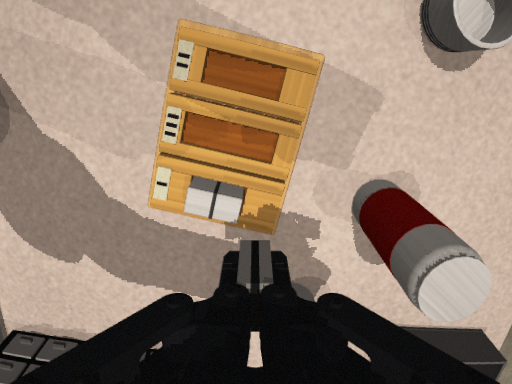

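The second wrist view shows the two-bar recess at (243,74). It measures 86 x 36 mm with its centre at (498,-243), which agrees with the other views. Next I'll move behind the lever and measure the bar.

>>> arm_command --commands '[-1, 217, 66, 0, 0, 0, 0, -1, 217, 66, 0, 0, 0, 0, -1, 217, 66, 0, 0, 0, 0, -1, 217, 66, 0, 0, 0, 0, -1, 217, 66, 0, 0, 0, 0, -1, 217, 66, 0, 0, 0, 0, -1, 217, 66, 0, 0, 0, 0, -1, 217, 66, 0, 0, 0, 0]'

```text
clock: 3.15
tcp_pos: [562.7, -102.0, 261.4]
eef_rot: [0.67, 0.742, -0.0, 0.0]
force: [-0.2, 0.0, -0.1]
finger_gap: 0.2
finger_force: 0.0
```

```bash
python3 - <<'E'
from h import *
import pickle
st=r.read_state(); w=r.snapshot('wrist'); pickle.dump((st,w),open('s3.pkl','wb')); save(w,'w3')
print(st['clock'],st['tcp_pos'],R.from_quat(st['eef_rot']).as_matrix().round(3)[:,0])
E
```

```text
3.15 [ 562.69381338 -101.99299366  261.3920083 ] [-0.102  0.995 -0.001]
```

View pics/w3.png

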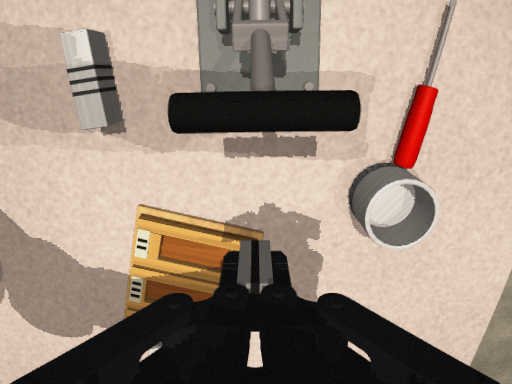

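The black bar runs from (170,112) to (358,110), nearly parallel to the image rows. The shut fingers are behind it at (255,250).

```bash
python3 - <<'E'
from h import *
import pickle
st,w=pickle.load(open('s3.pkl','rb')); _,d=pickle.load(open('s0.pkl','rb')); t=d['top']
def bar(s,x0,y0,x1,y1):
    m=(s['color'].max(2)<45).astype(np.uint8); k=np.zeros_like(m);k[y0:y1,x0:x1]=m[y0:y1,x0:x1]
    return cv2.minAreaRect(max(cv2.findContours(k,0,1)[0],key=cv2.contourArea))
b=bar(w,150,80,380,145); b2=bar(t,245,160,270,205); print(b,b2)
A,o=campose(w,st);A2,o2=campose(t); d1=A@rays(w,[b[0]])[0]; d2=A2@rays(t,[b2[0]])[0]
x=np.linalg.lstsq(np.c_[d1,-d2],o2-o,rcond=None)[0]; print('tri',o+d1*x[0],o2+d2*x[1])
P=onplane(w,cv2.boxPoints(b),200,st); print(P.round(1).tolist(),P.mean(0))
e=P[np.argsort(P[:,0])]; v=e[2:].mean(0)-e[:2].mean(0); print('yaw',np.degrees(np.arctan2(v[1],v[0])),np.linalg.norm(v))
print('depth top',bydepth(w,[(264,111),(190,112),(340,111)],st).round(1))
E
```

```text
((263.9912109375, 110.82907104492188), (40.601749420166016, 190.2598419189453), 89.24615478515625) ((254.8882293701172, 183.5470428466797), (31.44556427001953, 6.749292373657227), 85.60128784179688)
tri [560.50636116 -39.18915486 214.87408284] [559.09259764 -37.83422912 214.68270566]
[[504.9, -35.2, 200.0], [614.4, -22.4, 200.0], [619.1, -45.7, 200.0], [506.0, -58.9, 200.0]] [561.10119331 -40.53434918 200.        ]
yaw 6.670892762528255 111.96360050286029
depth top [[560.7 -39.9 209.1]
 [519.7 -44.4 209.7]
 [603.1 -35.2 209.3]]
```

>>> arm_command --commands '[-1, 0, 5, 35, 0, 0, 0, -1, 0, 5, 70, 0, 0, 0, -1, 15, 5, 70, 0, 0, 0, -1, 28, 5, 70, 0, 0, 0, -1, 28, 5, 70, 0, 0, 0, -1, 28, 5, 70, 0, 0, 0]' --newtons 60

```text
clock: 3.8
tcp_pos: [566.1, -72.1, 193.1]
eef_rot: [0.669, 0.743, 0.001, 0.001]
force: [0.4, -0.7, 0.6]
finger_gap: 0.3
finger_force: 0.0
```

>>> arm_command --commands '[-1, 8, 0, 0, 0, 0, 0, -1, 21, 0, -5, 0, 0, 0, -1, 33, 0, -10, 0, 0, 0, -1, 45, 0, -13, 0, 0, 0, -1, 57, 0, -16, 0, 0, 0, -1, 57, 0, -16, 0, 0, 0]'

```text
clock: 4.4
tcp_pos: [559.9, -16.2, 209.1]
eef_rot: [0.67, 0.742, 0.0, 0.002]
force: [-0.0, -7.7, 6.3]
finger_gap: -0.2
finger_force: 3.7
```

>>> arm_command --commands '[-1, 12, 0, -2, 0, 0, 0, -1, 24, 0, -3, 0, 0, 0, -1, 39, -1, -4, 0, 0, 0, -1, 54, -1, -3, 0, 0, 0, -1, 66, -1, -2, 0, 0, 0, -1, 78, -1, 0, 0, 0, 0, -1, 90, -1, 3, 0, 0, 0, -1, 102, -1, 6, 0, 0, 0, -1, 102, -1, 6, 0, 0, 0]'

```text
clock: 5.3
tcp_pos: [548.3, 84.6, 202.1]
eef_rot: [0.67, 0.742, -0.0, 0.001]
force: [1.2, -7.0, 5.4]
finger_gap: 0.1
finger_force: 3.6
```

```bash
python3 - <<'E'
from h import *
import pickle
st=r.read_state(); w=r.snapshot('wrist'); t=r.snapshot('top');save(w,'w4');pickle.dump((st,w,t),open('s4.pkl','wb'))
m=(t['color'].max(2)<45).astype(np.uint8)
cv2.imwrite('pics/c4.png',cv2.cvtColor(np.hstack([cv2.resize(w['color'],(400,300)),cv2.resize(t['color'][150:240,130:250],(400,300))]),cv2.COLOR_RGB2BGR))
E
```

```text
(no output)
```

View pics/c4.png

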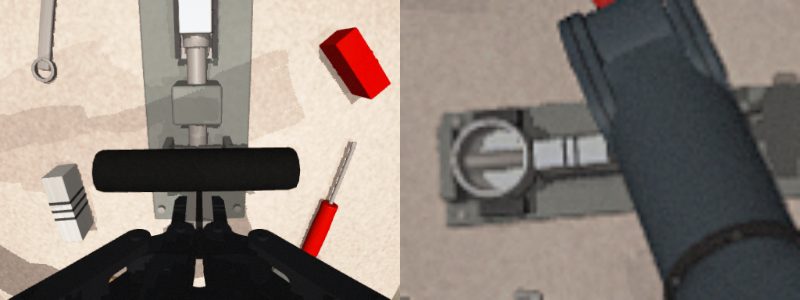

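The bar sits evenly across the fingers, and the ram is on the block. I'll go on in smaller steps and watch the force.

>>> arm_command --commands '[-1, 6, 0, 2, 0, 0, 0, -1, 12, 0, 4, 0, 0, 0, -1, 18, 0, 7, 0, 0, 0, -1, 18, 0, 7, 0, 0, 0]'

```text
clock: 5.8
tcp_pos: [546.6, 101.6, 195.1]
eef_rot: [0.67, 0.742, -0.001, 0.002]
force: [1.1, -7.7, 4.5]
finger_gap: 0.1
finger_force: 3.7
```

```bash
cat > bar.py <<'E'
from h import *
st=r.read_state(); w=r.snapshot('wrist')
m=(w['color'].max(2)<45).astype(np.uint8); 
# front (far) edge of bar, on columns left & right of fingers; bar rows nearest far side
import sys
pts=[]
for u in list(range(150,200,5))+list(range(320,360,5)):
    col=np.flatnonzero(m[150:300,u]); 
    if len(col): pts.append((u,150+col[0]))
P=onplane(w,pts,202,st); o=np.array([541.8,125.8]); py=np.array([-.115,.993])
print('bar centre press y ~',np.median((P[:,:2]-o)@py)-12, 'expect rest -167, stop +7', bydepth(w,[(165,int(np.median([p[1] for p in pts])+18))],st), st['force'],st['tcp_pos'],st['clock'])
E
python3 bar.py
```

```text
bar centre press y ~ -1.2459388048807831 expect rest -167, stop +7 [[506.73579028 127.74436211 209.78959722]] [ 1.06353323 -7.66479755  4.45345159] [546.57275861 101.59555289 195.11669787] 5.8
```

>>> arm_command --commands '[-1, 3, 0, 1, 0, 0, 0, -1, 6, 0, 2, 0, 0, 0, -1, 6, 0, 2, 0, 0, 0]'

```text
clock: 6.15
tcp_pos: [546.0, 106.7, 193.1]
eef_rot: [0.671, 0.742, -0.001, 0.002]
force: [1.3, -9.1, 4.4]
finger_gap: 0.5
finger_force: 4.4
```

```bash
python3 bar.py
```

```text
bar centre press y ~ 4.6410140809942675 expect rest -167, stop +7 [[506.14276843 132.81405814 207.58837752]] [ 1.30211504 -9.13852363  4.38242082] [546.00467705 106.71437208 193.13399269] 6.15
```

>>> arm_command --commands '[-1, 2, 0, 1, 0, 0, 0, -1, 4, 0, 1, 0, 0, 0, -1, 4, 0, 1, 0, 0, 0, -1, 4, 0, 1, 0, 0, 0]'

```text
clock: 6.6
tcp_pos: [545.7, 108.9, 192.2]
eef_rot: [0.671, 0.741, -0.002, 0.002]
force: [0.7, -14.9, 6.1]
finger_gap: 0.2
finger_force: 7.0
```

>>> arm_command --commands '[-1, 2, 0, 0, 0, 0, 0, -1, 3, 0, 0, 0, 0, 0, -1, 3, 0, 0, 0, 0, 0, -1, 3, 0, 0, 0, 0, 0]'

```text
clock: 7.0
tcp_pos: [545.6, 109.5, 192.0]
eef_rot: [0.672, 0.741, -0.003, 0.003]
force: [2.5, -20.5, 7.2]
finger_gap: -0.2
finger_force: 10.4
```

```bash
python3 bar.py
```

```text
bar centre press y ~ 7.724673519419724 expect rest -167, stop +7 [[505.9843589  135.56009191 206.8345173 ]] [  2.46056656 -20.45174771   7.16517447] [545.6409549  109.49728253 192.04324194] 7.0
```

The position stalls while the force rises, and the image puts the bar at its stop. I'll ease the lever back now.

>>> arm_command --commands '[-1, -20, 0, -8, 0, 0, 0, -1, -40, 0, -14, 0, 0, 0, -1, -60, 0, -18, 0, 0, 0, -1, -80, 1, -20, 0, 0, 0, -1, -100, 1, -20, 0, 0, 0, -1, -120, 1, -17, 0, 0, 0, -1, -140, 1, -13, 0, 0, 0, -1, -160, 2, -6, 0, 0, 0, -1, -180, 2, 0, 0, 0, 0, -1, -200, 2, 0, 0, 0, 0, -1, -225, 2, 0, 0, 0, 0, -1, -225, 2, -40, 0, 0, 0, -1, -225, 2, -80, 0, 0, 0, -1, -225, 2, -120, 0, 0, 0, -1, -225, 2, -120, 0, 0, 0]'

```text
clock: 8.55
tcp_pos: [572.1, -106.8, 317.5]
eef_rot: [0.67, 0.742, 0.003, 0.004]
force: [0.3, -0.2, -0.3]
finger_gap: 0.1
finger_force: 0.0
```

```bash
python3 - <<'E'
from h import *
import pickle
st=r.read_state(); w=r.snapshot('wrist'); t=r.snapshot('top');s=r.snapshot('side');pickle.dump((st,w,t,s),open('s5.pkl','wb'))
print(st['tcp_pos'],st['force'],st['clock'],R.from_quat(st['eef_rot']).as_matrix().round(3).tolist())
cv2.imwrite('pics/c5.png',cv2.cvtColor(np.hstack([cv2.resize(w['color'],(400,300)),cv2.resize(t['color'][150:240,130:250],(400,300),interpolation=2)]),cv2.COLOR_RGB2BGR))
E
```

```text
[ 572.14008911 -106.75767175  317.46970949] [ 0.27218246 -0.22563881 -0.29153594] 8.55 [[-0.102, 0.995, 0.01], [0.995, 0.102, -0.001], [-0.002, 0.009, -1.0]]
```

View pics/c5.png

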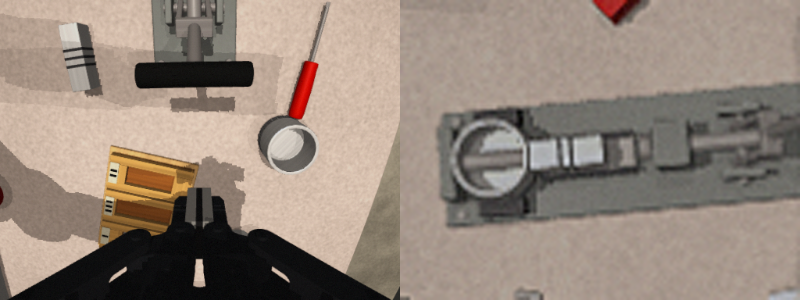

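The lever is back at rest, and the block now touches the piston's side, so the pin looks flush. Next I'll look at the block from straight above.

>>> arm_command --commands '[-1, 260, -8, 0, 0, 0, 0, -1, 260, -8, 0, 0, 0, 0, -1, 260, -8, 0, 0, 0, 0, -1, 260, -8, 0, 0, 0, 0, 0.3, 260, -8, 0, 0, 0, 0, 0.3, 260, -8, 50, 0, 0, 0, 0.3, 260, -8, 50, 0, 0, 0, 0.3, 260, -8, 50, 0, 0, 0, 0.3, 260, -8, 50, 0, 0, 0]'

```text
clock: 9.6
tcp_pos: [535.9, 149.3, 262.2]
eef_rot: [0.671, 0.742, 0.0, 0.0]
force: [0.5, -0.2, -0.5]
finger_gap: 55.8
finger_force: 0.0
```

```bash
python3 - <<'E'
from h import *
import pickle
st=r.read_state(); w=r.snapshot('wrist');pickle.dump((st,w),open('s6.pkl','wb')); save(w,'w6')
print(st['tcp_pos'],st['clock'],st['finger_gap'],R.from_quat(st['eef_rot']).as_matrix().round(3).tolist())
E
```

```text
[535.87144104 149.31802798 262.15920657] 9.6 55.76489029374676 [[-0.101, 0.995, 0.001], [0.995, 0.101, -0.0], [-0.0, 0.001, -1.0]]
```

View pics/w6.png

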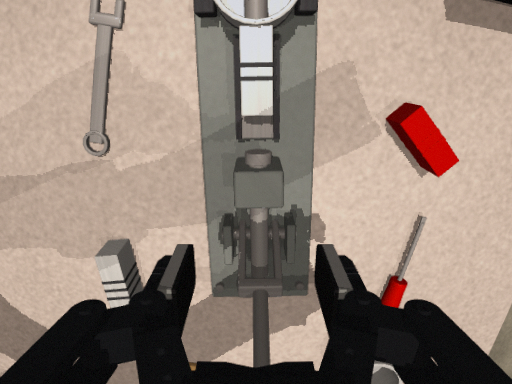

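The block's top spans about (239-272, 26-115) with its two grooves at rows 66 and 77, its end against the piston's rim.

```bash
python3 - <<'E'
from h import *
import pickle
st,w=pickle.load(open('s6.pkl','rb')); t=pickle.load(open('s5.pkl','rb'))[2]
hs=cv2.cvtColor(w['color'],cv2.COLOR_RGB2HSV)
m=(hs[...,2]>165)&(hs[...,1]<60); k=np.zeros(m.shape,np.uint8); k[24:122,232:282]=m[24:122,232:282]; k=cv2.morphologyEx(k,3,np.ones((9,1)))
k=cv2.morphologyEx(k,2,np.ones((3,3)))
c=max(cv2.findContours(k,0,1)[0],key=cv2.contourArea); b=cv2.minAreaRect(c); print(b)
P=onplane(w,cv2.boxPoints(b),80,st); print(P.round(1).tolist(),P.mean(0),[np.linalg.norm(P[i]-P[i-1]).round(1) for i in range(4)])
g=hs[30:118,250:264,2].mean(1); dk=np.flatnonzero(g<100)+30; print('dark rows',dk)
print('groove mid',onplane(w,[(256,dk[dk<100].mean())],80,st))
print('depth',bydepth(w,[(256,40),(256,90),(245,50),(268,100),(256,125)],st).round(1))
# top view block
ht=cv2.cvtColor(t['color'],cv2.COLOR_RGB2HSV); m=((ht[...,2]>135)&(ht[...,1]<50)).astype(np.uint8); k=np.zeros_like(m);k[185:206,169:204]=m[185:206,169:204];k=cv2.morphologyEx(k,3,np.ones((1,5)))
b2=cv2.minAreaRect(max(cv2.findContours(k,0,1)[0],key=cv2.contourArea)); print('top',b2,onplane(t,[b2[0]],80))
A,o=campose(w,st);A2,o2=campose(t); d1=A@rays(w,[b[0]])[0]; d2=A2@rays(t,[b2[0]])[0]
x=np.linalg.lstsq(np.c_[d1,-d2],o2-o,rcond=None)[0]; print('tri',o+d1*x[0],o2+d2*x[1])
E
```

```text
((256.0, 70.49999237060547), (31.999996185302734, 88.99998474121094), 0.0)
[[517.1, 192.2, 80.0], [510.0, 269.9, 80.0], [537.9, 272.7, 80.0], [546.7, 195.2, 80.0]] [527.93440097 232.50543131  80.        ] [np.float64(29.8), np.float64(78.0), np.float64(28.0), np.float64(78.0)]
dark rows [ 63  64  65  66  77  78  79 116 117]
groove mid [[527.81038506 233.68461517  80.        ]]
depth [[525.2 259.6  79.5]
 [529.6 216.3  78.9]
 [516.3 250.1  80.7]
 [541.5 208.6  80.6]
 [533.7 178.   35.7]]
top ((179.35247802734375, 195.37705993652344), (7.876609802246094, 21.456972122192383), 84.80557250976562) [[527.56529804 234.98433307  80.        ]]
tri [527.81064767 233.4655362   85.29379002] [526.96253527 233.97041275  85.29392112]
```

>>> arm_command --commands '[0.3, 45, 0, 20, 0, 0, 0, 0.3, 85, 0, 50, 0, 0, 0, 0.3, 85, 0, 95, 0, 0, 0, 0.3, 85, 0, 140, 0, 0, 0, 0.3, 85, 0, 170, 0, 0, 0, 0.3, 85, 0, 190, 0, 0, 0, 0.3, 85, 0, 206, 0, 0, 0, 0.3, 85, 0, 206, 0, 0, 0, 0.3, 85, 0, 206, 0, 0, 0]'

```text
clock: 10.55
tcp_pos: [527.4, 234.6, 56.3]
eef_rot: [0.67, 0.742, 0.001, 0.0]
force: [-0.2, 0.4, 1.3]
finger_gap: 55.8
finger_force: 0.0
```

>>> arm_command --commands '[-1, 0, 0, 0, 0, 0, 0, -1, 0, 0, 0, 0, 0, 0, -1, 0, 0, 0, 0, 0, 0, -1, 0, 0, 0, 0, 0, 0, -1, 0, 0, 0, 0, 0, 0, -1, 0, 0, 0, 0, 0, 0, -1, 0, 0, 0, 0, 0, 0]' --newtons 60

```text
clock: 11.25
tcp_pos: [527.5, 235.1, 56.9]
eef_rot: [0.67, 0.742, 0.001, 0.001]
force: [0.2, -0.9, 6.2]
finger_gap: 28.7
finger_force: 59.1
```

>>> arm_command --commands '[-1, 0, 0, -10, 0, 0, 0, -1, 0, 0, -25, 0, 0, 0, -1, 0, 0, -60, 0, 0, 0, -1, 0, 0, -100, 0, 0, 0, -1, 0, 0, -145, 0, 0, 0, -1, 0, 0, -190, 0, 0, 0, -1, 0, 0, -235, 0, 0, 0, -1, 0, 0, -235, 0, 0, 0]'

```text
clock: 12.05
tcp_pos: [527.8, 236.7, 297.4]
eef_rot: [0.67, 0.743, 0.005, 0.002]
force: [-0.3, 0.9, -3.0]
finger_gap: 28.9
finger_force: 60.6
```

```bash
python3 - <<'E'
from h import *
import pickle
st=r.read_state(); w=r.snapshot('wrist'); t=r.snapshot('top');s=r.snapshot('side'); pickle.dump((st,w,t,s),open('s7.pkl','wb'))
print(st['tcp_pos'],st['clock'],st['finger_gap'],st['force'],st['joint_positions'].round(2))
cv2.imwrite('pics/c7.png',cv2.cvtColor(np.hstack([cv2.resize(w['color'],(400,300)),cv2.resize(s['color'][150:300,140:340],(400,300),interpolation=2)]),cv2.COLOR_RGB2BGR))
E
```

```text
[527.77506643 236.71130499 297.42687197] 12.05 28.923725484139908 [-0.28466418  0.87943449 -2.98971114] [-0.15  0.4  -0.52  1.59  0.21  1.19 -0.61]
```

View pics/c7.png

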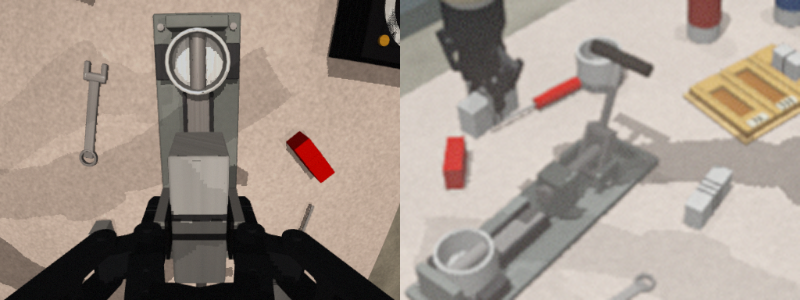

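The block is held, the piston's side is clear with the pin flush, and the lever is at rest. I'll carry the block over the tray and turn it.

>>> arm_command --commands '[-1, -475, -78, 0, 0, 0, -76.6, -1, -475, -78, 0, 0, 0, -76.6, -1, -475, -78, 0, 0, 0, -76.6, -1, -475, -78, 0, 0, 0, -76.6, -1, -475, -78, 0, 0, 0, -76.6, -1, -475, -78, 0, 0, 0, -76.6, -1, -475, -78, 0, 0, 0, -76.6, -1, -475, -78, 0, 0, 0, -76.6, -1, -475, -78, 0, 0, 0, -76.6, -1, -475, -78, 0, 0, 0, -76.6, -1, -475, -78, 0, 0, 0, -76.6, -1, -475, -78, 0, 0, 0, -76.6, -1, -475, -78, 0, 0, 0, -76.6, -1, -475, -78, 0, 0, 0, -76.6]'

```text
clock: 13.6
tcp_pos: [497.7, -243.5, 290.1]
eef_rot: [0.064, 0.998, 0.0, -0.0]
force: [0.5, 0.5, -2.5]
finger_gap: 29.0
finger_force: 60.6
```

```bash
python3 - <<'E'
from h import *
import pickle
st0,w=pickle.load(open('s7.pkl','rb'))[:2]
H=np.array(w['hand_eye'])
hs=cv2.cvtColor(w['color'],cv2.COLOR_RGB2HSV)
g=hs[:,235:275,2].mean(1); print('rows',[(i,int(g[i])) for i in range(265,320)])
def tool(uv,z=-23):
    d=rays(w,uv)@H[:3,:3].T; o=H[:3,3]; return o+d*((z-o[2])/d[:,2])[:,None]
print(tool([(254,v) for v in (200,270,280,290,300,310)]).round(1).tolist())
st=r.read_state(); print(st['tcp_pos'],st['clock'],st['finger_gap'],R.from_quat(st['eef_rot']).as_matrix().round(4).tolist(),st['joint_positions'].round(2))
E
```

```text
rows [(265, 157), (266, 156), (267, 156), (268, 157), (269, 156), (270, 156), (271, 156), (272, 157), (273, 152), (274, 112), (275, 41), (276, 40), (277, 41), (278, 41), (279, 40), (280, 39), (281, 37), (282, 42), (283, 76), (284, 101), (285, 91), (286, 85), (287, 85), (288, 85), (289, 85), (290, 85), (291, 85), (292, 85), (293, 85), (294, 85), (295, 85), (296, 85), (297, 85), (298, 85), (299, 39), (300, 22), (301, 22), (302, 22), (303, 22), (304, 22), (305, 22), (306, 24), (307, 55), (308, 85), (309, 85), (310, 84), (311, 84), (312, 84), (313, 86), (314, 89), (315, 93), (316, 93), (317, 93), (318, 93), (319, 93)]
[[37.4, -1.0, -23.0], [7.4, -1.1, -23.0], [2.7, -1.1, -23.0], [-2.2, -1.1, -23.0], [-7.2, -1.1, -23.0], [-12.3, -1.1, -23.0]]
[ 497.73267953 -243.46246853  290.05800266] 13.6 29.0066068210936 [[-0.9918, 0.128, -0.0005], [0.128, 0.9918, 0.0009], [0.0006, 0.0008, -1.0]] [ 0.86  0.41 -0.72  1.65  0.29  1.19  1.52]
```

>>> arm_command --commands '[-1, 1.5, 0, 45, 0, 0, 0, -1, 1.5, 0, 90, 0, 0, 0, -1, 1.5, 0, 135, 0, 0, 0, -1, 1.5, 0, 180, 0, 0, 0, -1, 1.5, 0, 210, 0, 0, 0, -1, 1.5, 0, 228, 0, 0, 0, -1, 1.5, 0, 228, 0, 0, 0, -1, 1.5, 0, 228, 0, 0, 0]'

```text
clock: 14.4
tcp_pos: [496.8, -244.2, 62.9]
eef_rot: [0.064, 0.998, 0.0, 0.0]
force: [0.4, 0.8, -2.6]
finger_gap: 28.4
finger_force: 60.4
```

```bash
python3 - <<'E'
from h import *
st=r.read_state(); w=r.snapshot('wrist'); t=r.snapshot('top'); save(w,'w8'); save(t,'t8')
print(st['tcp_pos'],st['force'],R.from_quat(st['eef_rot']).as_matrix().round(4).tolist())
# recess colour outline still visible in wrist view
hs=cv2.cvtColor(w['color'],cv2.COLOR_RGB2HSV); m=((hs[...,1]>110)&(hs[...,0]<=15)).astype(np.uint8)
A,o=campose(w,st)
Q=R.from_quat(st['eef_rot']).as_matrix()
for c in cv2.findContours(m,0,1)[0]:
    if cv2.contourArea(c)<40: continue
    P=onplane(w,c.reshape(-1,2),24,st); L=(P-[498.2,-243.2,24])@np.array([[-.9905,.137,0],[.132,.991,0]]).T
    print(cv2.boundingRect(c),cv2.contourArea(c),L.min(0).round(1),L.max(0).round(1))
E
```

```text
[ 496.81065979 -244.17738992   62.94254277] [ 0.41042833  0.83973787 -2.55257331] [[-0.9917, 0.1287, 0.0004], [0.1287, 0.9917, 0.0003], [-0.0004, 0.0004, -1.0]]
(224, 153, 66, 25) 887.5 [ 29.6 -18. ] [43.  17.6]
(102, 135, 73, 160) 8285.5 [-48.2 -85.3] [ 52.6 -51.5]
```

The visible recess end falls at +43 mm along the slot and ±18 mm across it. That matches the recess centre I'm aiming for, so I'll lower the block slowly.

>>> arm_command --commands '[-1, 0.5, 1, 8, 0, 0, 0, -1, 0.5, 1, 14, 0, 0, 0, -1, 0.5, 1, 18, 0, 0, 0, -1, 0.5, 1, 21, 0, 0, 0, -1, 0.5, 1, 24, 0, 0, 0, -1, 0.5, 1, 24, 0, 0, 0]'

```text
clock: 15.1
tcp_pos: [495.5, -244.2, 37.8]
eef_rot: [0.065, 0.998, 0.0, -0.0]
force: [-0.3, -0.6, -2.6]
finger_gap: 29.3
finger_force: 60.5
```

>>> arm_command --commands '[-1, -0.5, 0, 1.5, 0, 0, 0, -1, -0.5, 0, 2.5, 0, 0, 0, -1, -0.5, 0, 2.5, 0, 0, 0]'

```text
clock: 15.4
tcp_pos: [496.4, -244.4, 36.0]
eef_rot: [0.065, 0.998, -0.0, 0.0]
force: [-0.5, -0.2, -1.2]
finger_gap: 29.1
finger_force: 60.6
```

>>> arm_command --commands '[0.1, 0, 0, 0, 0, 0, 0, 0.1, 0, 0, 0, 0, 0, 0, 0.1, 0, 0, 0, 0, 0, 0, 0.1, 0, 0, 0, 0, 0, 0, 0.1, 0, 0, 0, 0, 0, 0, 0.1, 0, 0, -10, 0, 0, 0, 0.1, 0, 0, -40, 0, 0, 0, 0.1, 0, 0, -85, 0, 0, 0, 0.1, 0, 0, -130, 0, 0, 0, 0.1, 0, 0, -175, 0, 0, 0, 0.1, 60, 0, -220, 0, 0, 0, 0.1, 60, 0, -220, 0, 0, 0, 0.1, 60, 0, -220, 0, 0, 0]'

```text
clock: 16.7
tcp_pos: [435.3, -236.6, 258.7]
eef_rot: [0.066, 0.998, -0.002, 0.001]
force: [0.4, -0.1, -0.3]
finger_gap: 47.1
finger_force: 0.0
```

```bash
python3 - <<'E'
from h import *
st=r.read_state(); w=r.snapshot('wrist'); t=r.snapshot('top'); save(w,'w9'); save(t,'t9')
print(st['tcp_pos'],st['clock'],st['finger_gap'],st['force'])
def blk(s,box,st=None):
    hs=cv2.cvtColor(s['color'],cv2.COLOR_RGB2HSV); m=((hs[...,2]>130)&(hs[...,1]<60)).astype(np.uint8)
    x0,y0,x1,y1=box; k=np.zeros_like(m);k[y0:y1,x0:x1]=m[y0:y1,x0:x1]; k=cv2.morphologyEx(k,3,np.ones((9,9)))
    for c in cv2.findContours(k,0,1)[0]:
        if cv2.contourArea(c)<60: continue
        b=cv2.minAreaRect(c); P=onplane(s,cv2.boxPoints(b),59,st)
        print(np.round(b[0]),P.mean(0).round(1),[np.linalg.norm(P[i]-P[i-1]).round(1) for i in (1,2)],P[:,:2].round(0).tolist())
        print('  z',bydepth(s,[b[0]],st).round(1), 'z spread',bydepth(s,np.array([b[0]])+[[4,2],[-4,-2],[2,-4]],st)[:,2].round(1))
A,o=campose(w,st); M,v=A.T,-A.T@o
uv=cv2.projectPoints(np.array([[498.2,-243.2,59.]]),cv2.Rodrigues(M)[0],v,np.array(w['K']),np.array(w['D']))[0].ravel().astype(int); print(uv)
blk(w,(max(uv[0]-60,0),max(uv[1]-90,0),uv[0]+60,uv[1]+90),st); print('top'); blk(t,(295,190,322,222))
E
```

```text
[ 435.25305378 -236.6098454   258.73810833] 16.7 47.08470516236309 [ 0.3817844  -0.13398383 -0.26161332]
[256 214]
[256. 212.] [ 497.  -244.4   59. ] [np.float64(28.1), np.float64(78.3)] [[456.0, -253.0], [460.0, -225.0], [538.0, -235.0], [534.0, -264.0]]
  z [[ 495.5 -244.2   59.4]] z spread [57.8 59.2 59.9]
[256. 148.] [ 426.4 -234.1   59. ] [np.float64(35.2), np.float64(13.4)] [[417.0, -251.0], [422.0, -216.0], [435.0, -217.0], [431.0, -253.0]]
  z [[ 433.7 -235.    24.8]] z spread [26.3 25.2 24.9]
[204. 148.] [ 418.7 -287.2   59. ] [np.float64(15.2), np.float64(12.4)] [[412.0, -294.0], [414.0, -279.0], [426.0, -281.0], [424.0, -296.0]]
  z [[ 425.2 -293.3   25.5]] z spread [25.4 25.7 25. ]
[256. 214.] [ 507.2 -245.8   59. ] [np.float64(118.1), np.float64(213.6)] [[394.0, -290.0], [409.0, -173.0], [622.0, -189.0], [604.0, -331.0]]
  z [[ 496.6 -244.4   59.5]] z spread [58.2 58.1 59.4]
top
[310. 206.] [ 506.8 -240.    59. ] [np.float64(64.1), np.float64(23.1)] [[476.0, -225.0], [540.0, -232.0], [538.0, -255.0], [474.0, -248.0]]
  z [[ 506.6 -239.8   60.5]] z spread [587.8  14.8  54.5]
[298. 206.] [ 506.3 -193.7   59. ] [np.float64(18.4), np.float64(113.6)] [[563.0, -183.0], [563.0, -202.0], [450.0, -204.0], [449.0, -186.0]]
  z [[ 512.4 -199.4   -5.3]] z spread [21.   5.9  7. ]
```

The block lies level in the recess. Its top is at 59 mm, which matches the 14 mm floor plus its 45 mm height, and it is within about 2 mm of the slot centre. I'll hand the job in.

```bash
python3 -c "
from plant import r
print(r.finish_job())"
```

```text
the job is handed in; nothing more can be done
None
```

The job is handed in, though no verdict came back: I swung the lever to its stop, the pin looked flush, the lever returned to rest, and the medium block lies level in its two-bar slot, within about 2 mm of centre.

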